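Slide a fixture plate out past its guard to the pointer and hold it

TASK

The front of the fixture plate must stick out over the front edge of the plywood riser so that its underside can be reached. Slide the clear guard all the way open to the left, then slide the plate out through the opening, flat on the riser and never lifted off it, until its front edge is level with the red pointer and square to it. The plate is front-heavy and would tip over the edge, so finish still holding it flat and still at the mark; do not shift the pointer or the solder reel, jar and screwdriver.

Things in the scene. Friction and masses are not known exactly. Their poses are not given: they have to be found in the camera images.
- station: Fixed plywood riser, top 50 mm above the bench, spanning x 0 to 190 mm, y -80 to +165 mm. Origin: on the bench below its front edge (x = 0), under the middle of the plate's path. -x points outward over the edge, toward the robot; y left, z up. At the front: an aluminium rule (y = -66 mm, out to x = -116 mm) and the guard's channel (x -4 to -18 mm, 38 mm high).
- guard (a joint): Slide of the clear guard panel (100 mm wide, aluminium frame, 96 mm high above the bench, 6 mm thick, at station x = -11 mm). Metres: 0 = shut in front of the plate, 0.105 = fully open, moved along the station's +y (left). It stays where it is left; 1 to 2 N moves it. Shut, it blocks the plate's way out.
- guard_knob (a point): Centre of the top face of the guard's blue grip, 119 mm above the bench. The grip is 16 mm (station x) by 22 mm (station y), 24 mm high, standing on the middle of the guard's top; moves with the guard.
- pointer (a joint): Position of the red pointer on the rule, metres outward from the riser's front edge (75 to 95 mm). Stiff; not to be moved.
- pointer_tip (a point): Plate-side end of the red pointer, on the centre line of its 3 mm thick finger; axes as the station's. 38 mm right (-y) of the middle of the plate's path, 44 mm above the bench; the plate passes beside and above it. The plate's front edge must come level with it along station x.
- plate: Loose aluminium plate 160 x 50 x 8 mm, about 0.4 kg, with a dark steel clamp block (20 mm high) at the front, a green circuit board and a black grip at the rear. Origin: centre of its underside, on the riser's top. -x points to its front, z up. Its centre of mass lies about 44 mm behind the front edge, so at the mark it tips unless held.
- plate_front (a point): Middle of the lower front edge of the plate, 80 mm from the origin along the plate's -x.
- plate_grip (a point): Centre of the top face of the plate's black grip: 60 mm behind the origin (plate x = +60 mm), 34 mm above the underside. The grip is 30 mm long (plate x), 14 mm wide (plate y) and stands 26 mm above the plate's top face.
- solder_reel: Small red solder reel lying on the left rear of the riser, 46 x 43 x 32 mm, origin at the centre of its underside. Leave alone.
- paste_jar: Teal jar, 59 mm across, 47 mm high, on the bench behind the riser, origin at the centre of its underside. Leave alone.
- hot_air_handpiece: Black hot-air tool in its stand, fixed on the bench to the right of the riser, 270 mm high; its base plate spans 150 mm (x) by 100 mm (y). Origin: on the bench under the tool. To its right (y below -0.45) stands a microscope about as high. They may lie between the arm's start and the work: swing in with the fingertips above 0.3 m, or round in front. Do not bump them.
- driver: Small screwdriver with white and steel handle, 135 mm long, 14 mm thick, lying on the other bench to the left, origin at the middle of its underside. Leave alone.

How it is judged:
On the way, in this order (a step that is already met when the one before it is completed fails the run):
1. the guard is slid open (within 15 mm of its end) (value of joint guard above 0.09 m), for 0.2 s.
2. the plate's front edge reaches the pointer (within 10 mm) (x of plate_front in the frame of pointer_tip between -0.01 and 0.01 m), for 0.2 s.
At the end, for the whole second after the job is handed in: The plate's front edge is level with the pointer within 5 mm, the plate is square to the riser within 5 degrees, flat on the riser (tilt under 0.04 rad, underside within 4 mm of the riser's top), still, and held by the fingers (over 0.5 N); the guard is open within 15 mm of its end (x of plate_front in the frame of pointer_tip between -0.005 and 0.005 m and angle between the x axis of plate and the x axis of station, either way round below 0.09 rad and angle between plate's own z axis and vertical below 0.04 rad and z of plate in the frame of station between 0.046 and 0.054 m and linear speed of plate below 0.01 m/s and contact force between the fingers and plate above 0.5 N and value of joint guard above 0.09 m); the arm keeps its last pose, push and grip.
It fails at once if the plate is lifted off the riser or falls (its middle more than 15 mm off the height of the riser's top) or tips by more than 0.25 rad (z of plate in the frame of station above 0.065 m or z of plate in the frame of station below 0.035 m or angle between plate's own z axis and vertical above 0.25 rad).
It fails at once if the red pointer is shifted along its rule by more than 5 mm (distance of pointer_tip from where it was at the start of the episode above 0.005 m).
It fails at once if the solder reel is shifted by more than 20 mm (distance of solder_reel from where it was at the start of the episode above 0.02 m).
It fails at once if the jar is shifted by more than 20 mm (distance of paste_jar from where it was at the start of the episode above 0.02 m).
It fails at once if the screwdriver is shifted by more than 20 mm (distance of driver from where it was at the start of the episode above 0.02 m).
It also fails if it takes over 45 s, if anything falls off the work surface, if the arm or the gripper's body presses on something with over 40 N, if the wrist force passes 120 N, or if a joint passes its speed limit or range.

ROBOT

A 7-joint arm with a two-finger parallel gripper is mounted at the origin on a cart in front of the work surface, level with it; the furniture and walls round the work are solid. World frame = base frame: x ahead of the robot, y to its left, z up, the work surface at z = 0. Lengths are in m, angles in rad, forces in N, time in s.
With the tool pointing down it reaches from about 0.4 to 0.85 m from the base axis. Payload 4.5 kg.
Tool frame: the origin (TCP) lies at the very end of the fingers, on their centre line; the grasp point (between the pads) lies 19 mm behind it (r.grip_depth is the z of the grasp point in the tool frame, in m); z points along the fingers, y is the line along which they close (so a half turn about z gives the same grasp; the last joint's range is limited). The gripper opens to 88 mm and grips with 3 to 60 N. Pads are 18 mm wide; open, the fingers measure 123 mm over their backs; the gripper's body (75 mm by 187 mm) begins 45 mm behind the grasp point.
Start: joints at [1.177, 0.689, -0.195, 1.565, 0.157, 0.902, -0.215], TCP at [0.259, -0.569, 0.239] pointing down, gripper open.
Joint ranges: [-3.01, 3.01], [-0.46, 2.08], [-1.47, 1.51], [0.13, 2.56], [-1, 4.14], [0.04, 2.09], [-2.66, 2.66]. Speed limits (rad/s): [2.57, 2.57, 3.14, 3.14, 3.14, 3.14, 3.14].

INTERFACE

Orientations are given as a unit quaternion [x, y, z, w].
In Python, from plant import r gives the robot as it stands.
- The arm moves only by the shell command python3 steer.py 'ROWS' [FORCE]. ROWS is a JSON list of rows, 1 to 10 of them, each of 7 numbers: the opening from 0.0 (shut) to 1.0 (fully open), then dx, dy, dz in m, then a rotation vector rx, ry, rz in rad; each row is the pose to reach, as a shift and turn from the pose commanded when the command began, along the tool's axes at that moment; what a row does not reach only later rows make up. A row lasts 1/10 s, in which the tool goes at most 0.05 m and 0.15 rad, less where a joint would pass 70% of its speed; a pose out of reach is approached as far as the arm can. The fingers move at their own pace and stop on an object; FORCE is the grip in N (left out, the last holds). Time passes only in rows, so rows that do not move let the fingers close. It prints the time, the measured TCP pose, the force, the opening and the grip force at its end.
- r.get_state(): the state, without advancing time (a new reading comes with each control period).
- r.snapshot(name): name is "scene" or "top"; returns the picture (480x640x3 uint8, red, green, blue); there is no depth.
- r.camera_params(name): a dict with "fx", "fy", "cx", "cy" (pixels), "rvec" (rotation vector, rad) and "tvec" (3), from world to camera coordinates, as OpenCV has them. Camera axes: x right, y down, z forward; pixel columns grow to the right and rows downward; lengths in m; the calibration is good to about 2 mm. A picture is of the moment at which its call begins. camera_params takes no time and is no camera call.
- r.finish_job(): hands the job in; it is judged then, once.
The state is a dict: "clock": time; "q": joint angles; "qd": joint speeds; "joint_torque": joint torques, N m; "tool_pos": TCP position; "eef_rot": TCP orientation; "contact_force": force on the tool from outside, world axes, zero at the start; "moment": the same for the moment, N m; "opening": opening from 0.0 (shut) to 1.0 (fully open); "finger_force": force on a finger pad.
Only numpy, scipy, OpenCV 4.12 (cv2) and the standard library are available. Lean on these libraries where they do the work, as an engineer would, in place of code of your own. Each camera call takes 0.05 s, during which the arm holds its last target. There are 200 camera calls.

## Working session

There is one attempt and no reset: what is moved stays moved. The work goes in short steps, Python scripts to look and compute and a shell command to move; the robot and the scene stay as the last step left them, time stands still between calls to the robot, and variables do not carry over. Pictures are saved under pics/ and viewed, at most 10 in all, crops included, and the job is handed in when it is done.

```bash
ls; mkdir -p pics; python3 - <<'E'
from plant import r
import cv2
for n in("scene","top"):
    cv2.imwrite(f"pics/{n}0.png",r.snapshot(n)[:,:,::-1]); print(n,r.camera_params(n))
s=r.get_state(); print(s['clock'],s['tool_pos'],s['eef_rot'],r.grip_depth)
E
```

```text
pics
plant.py
steer.py
scene {'fx': 600.4177942664686, 'fy': 600.4177942664686, 'cx': 313.251830056473, 'cy': 237.73080844286724, 'rvec': array([ 1.03231566, -2.47313335,  1.00598219]), 'tvec': array([0.36665449, 0.42404137, 0.82330329])}
top {'fx': 493.5099801119403, 'fy': 493.5099801119403, 'cx': 318.57482905944147, 'cy': 241.94487498418454, 'rvec': array([ 2.16179985, -2.18504626,  0.10093521]), 'tvec': array([-0.06411355,  0.61837397,  1.22865251])}
0.1 [ 0.2589954  -0.56818602  0.23798941] [ 9.77207555e-01  2.12284490e-01 -2.39005220e-04 -7.95134042e-04] -0.0187
```

View pics/scene0.png

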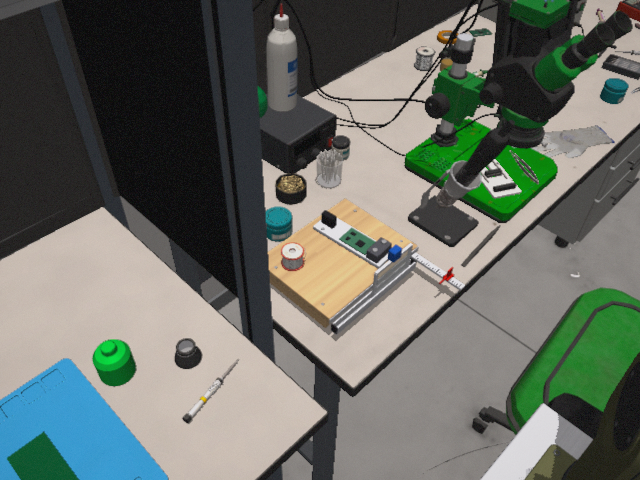

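View pics/top0.png

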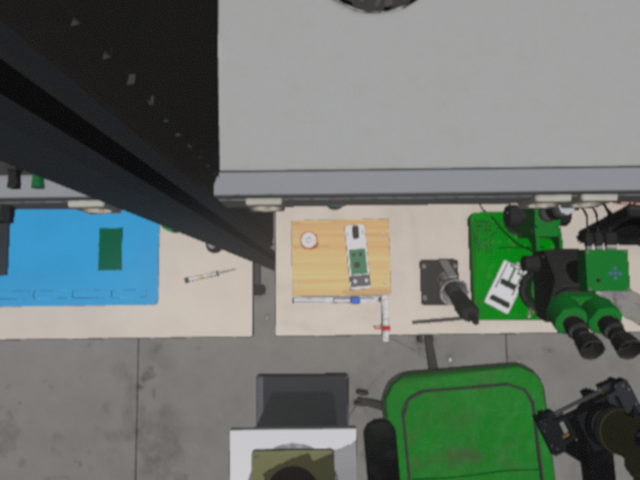

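The scene view shows the riser (around 335,265), the plate from about (325,215) to (385,250), the blue knob at (395,253), the pointer at (447,275) and the reel at (291,256). In the top view the knob is at (355,300), the pointer at (382,327) and the plate runs from (354,228) to (360,288). I'll zoom in on both.

```bash
python3 - <<'E'
import cv2
a=cv2.imread('pics/scene0.png')[195:345,260:470]; cv2.imwrite('pics/sc.png',cv2.resize(a,None,fx=3.8,fy=3.8,interpolation=cv2.INTER_CUBIC))
a=cv2.imread('pics/top0.png')[210:350,280:460]; cv2.imwrite('pics/tc.png',cv2.resize(a,None,fx=4,fy=4,interpolation=cv2.INTER_CUBIC))
E
```

```text
(no output)
```

View pics/sc.png

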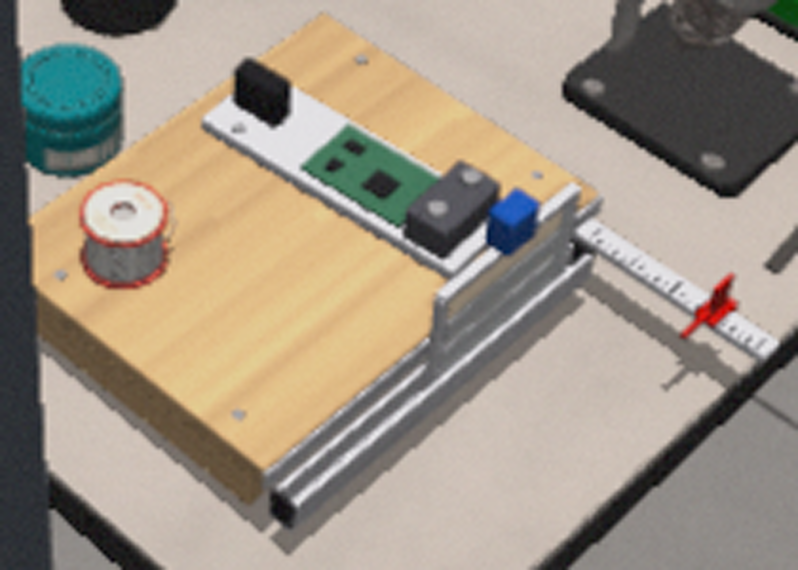

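View pics/tc.png

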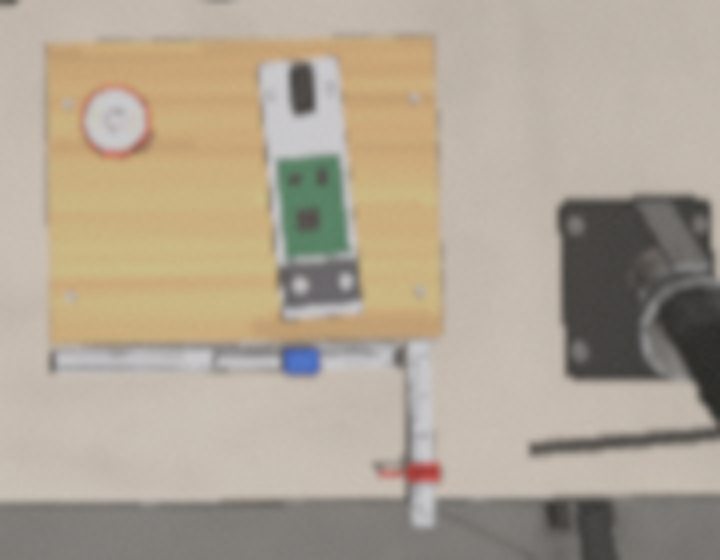

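The crops show the riser corners clearly. The plate is yawed a few degrees relative to the riser. In the top crop, the knob is at (301,361), the pointer tip at (378,471) and the grip at (302,88). Next I'll triangulate the shared points and fit the poses from both views.

```bash
cat > geo.py <<'E'
from plant import r
import numpy as np, cv2
from scipy.optimize import least_squares
C={n:r.camera_params(n) for n in("scene","top")}
K={n:np.array([[c['fx'],0,c['cx']],[0,c['fy'],c['cy']],[0,0,1]]) for n,c in C.items()}
def proj(n,P): return cv2.projectPoints(np.asarray(P,float).reshape(-1,1,3),C[n]['rvec'],C[n]['tvec'],K[n],None)[0].reshape(-1,2)
def ray(n,uv):
    R=cv2.Rodrigues(C[n]['rvec'])[0]; o=-R.T@C[n]['tvec']
    return o,R.T@np.linalg.solve(K[n],[uv[0],uv[1],1.])
def atz(n,uv,z):
    o,d=ray(n,uv); return o+d*(z-o[2])/d[2]
def tri(a,b):
    return least_squares(lambda P:np.r_[proj('scene',P)[0]-a,proj('top',P)[0]-b],[.6,0,.05])
S=lambda x,y:np.array([260+(x+.5)/3.8-.5,195+(y+.5)/3.8-.5])
T=lambda x,y:np.array([280+(x+.5)/4-.5,210+(y+.5)/4-.5])
E
python3 - <<'E'
from geo import *
for n in C: print(n,ray(n,(0,0))[0].round(3))
for k,a,b in [("riser RR",S(325,12),T(436,38)),("riser FR",S(600,193),T(441,337)),("riser FL",S(265,470),T(50,346)),
 ("plate RL",S(203,123),T(260,63)),("plate FL",S(447,270),T(286,318)),("knob",S(513,208),T(301,361)),("tip",S(684,336),T(378,471)),("grip",S(263,76),T(302,87))]:
    q=tri(a,b); print(k,q.x.round(4),"res",q.fun.round(1))
E
```

```text
scene [0.076 0.455 0.883]
top [ 0.501 -0.071  1.281]
riser RR [ 0.6723 -0.2462  0.0527] res [ 0.5  0.  -0.4 -0.5]
riser FR [ 0.4847 -0.2456  0.0527] res [ 0.1  0.  -0.1 -0.1]
riser FL [ 0.4828 -0.0028  0.0535] res [ 0.5  0.  -0.4 -0.5]
plate RL [ 0.6564 -0.136   0.0561] res [ 0.2  0.  -0.1 -0.2]
plate FL [ 0.4998 -0.1476  0.0599] res [ 1.   0.1 -0.8 -1.1]
knob [ 0.4733 -0.1533  0.1199] res [ 0.4  0.  -0.3 -0.5]
tip [ 0.4021 -0.206   0.0453] res [-0.1 -0.   0.1  0.1]
grip [ 0.6376 -0.1596  0.0865] res [ 0.2  0.  -0.2 -0.2]
```

The heights agree with the text. Next I'll fit the station, plate and guard poses together, and print the tool-axis shifts for the first move.

```bash
cat >> geo.py <<'E'
from scipy.spatial.transform import Rotation as Ro
def go(p,yaw=0.):
    """shift/turn in present tool axes to TCP p, tool down, tool x at world angle yaw"""
    s=r.get_state(); R=Ro.from_quat(s['eef_rot'])
    t=Ro.from_euler('z',yaw)*Ro.from_euler('x',np.pi)
    print("to",p,"shift",R.inv().apply(np.array(p)-s['tool_pos']).round(4),"rot",(R.inv()*t).as_rotvec().round(4),"world",(np.array(p)-s['tool_pos']).round(4))
def fitpose(model,obs,x0):
    """obs: (cam,key,uv); planar pose x,y,yaw of model points at world z"""
    def f(v):
        c,s=np.cos(v[2]),np.sin(v[2]); o=[]
        for n,k,uv in obs:
            m=model[k]; o+=list(proj(n,[v[0]+c*m[0]-s*m[1],v[1]+s*m[0]+c*m[1],m[2]])[0]-uv)
        return np.array(o)
    return least_squares(f,x0,loss='soft_l1')
E
python3 - <<'E'
from geo import *
st=dict(RR=(.19,-.08,.05),FR=(0,-.08,.05),FL=(0,.165,.05),RL=(.19,.165,.05))
o=[('scene','RR',S(325,12)),('scene','FR',S(600,193)),('scene','FL',S(265,470)),('top','RR',T(436,38)),('top','FR',T(441,337)),('top','FL',T(50,346)),('top','RL',T(46,44))]
q=fitpose(st,o,[.484,-.166,0]); print("station",q.x.round(4),q.fun.round(1))
pl=dict(RL=(.08,.025,.058),RR=(.08,-.025,.058),FL=(-.08,.025,.058),FR=(-.08,-.025,.058),G=(.06,0,.084))
o=[('scene','RL',S(203,123)),('scene','FL',S(447,270)),('scene','G',S(263,76)),('top','RL',T(260,63)),('top','RR',T(338,57)),('top','FL',T(286,318)),('top','FR',T(361,310))]
q=fitpose(pl,o,[.58,-.166,0.05]); print("plate",q.x.round(4),q.fun.round(1))
for n,uv in(('reel',T(116,120)),): print(n,atz('top',uv,.08).round(3))
print([atz('top',T(*p),0).round(3) for p in((565,195),(710,195),(570,378),(530,448))])
go((.30,-.33,.33)); go((.473,-.153,.33)); go((.473,-.153,.102))
E
```

```text
station [ 0.484  -0.1681  0.0053] [-0.   0.3  0.8  0.4  0.4  1.1 -0.2 -1.2  0.8 -0.  -0.2 -0.7 -0.1 -1.1]
plate [ 0.5793 -0.1663  0.0768] [-0.4 -0.7  1.8  1.4  0.4  0.1 -0.4 -0.5  0.1 -0.8 -0.9 -0.2  0.5  0.1]
reel [ 0.619 -0.046  0.08 ]
[array([ 0.575, -0.336,  0.   ]), array([ 0.574, -0.43 ,  0.   ]), array([ 0.457, -0.336,  0.   ]), array([ 0.412, -0.309,  0.   ])]
to (0.3, -0.33, 0.33) shift [ 0.1361 -0.1999 -0.0917] rot [-0.0016  0.0005  0.4278] world [0.041  0.2382 0.092 ]
to (0.473, -0.153, 0.33) shift [ 0.367  -0.2891 -0.0916] rot [-0.0016  0.0005  0.4278] world [0.214  0.4152 0.092 ]
to (0.473, -0.153, 0.102) shift [ 0.367  -0.2888  0.1364] rot [-0.0016  0.0005  0.4278] world [ 0.214   0.4152 -0.136 ]
```

```bash
python3 steer.py '[[0.55,0,0,-0.05,0,0,0.15],[0.55,0,0,-0.092,0,0,0.3],[0.55,0.034,-0.05,-0.092,0,0,0.428],[0.55,0.068,-0.1,-0.092,0,0,0.428],[0.55,0.102,-0.15,-0.092,0,0,0.428],[0.55,0.136,-0.2,-0.092,0,0,0.428],[0.55,0.136,-0.2,-0.092,0,0,0.428],[0.55,0.136,-0.2,-0.092,0,0,0.428]]' 5; python3 -c "
from geo import *
go((.473,-.153,.33)); go((.473,-.153,.16));go((.473,-.153,.102))"
```

```text
clock: 0.9
tool_pos: [0.3009, -0.3243, 0.3307]
eef_rot: [1.0, 0.004, -0.0, -0.002]
contact_force: [-0.0, -0.5, 0.8]
opening: 0.55
finger_force: 0.0
to (0.473, -0.153, 0.33) shift [ 0.1735 -0.1699  0.0011] rot [-0.0037  0.0008  0.0086] world [ 0.1721  0.1713 -0.0007]
to (0.473, -0.153, 0.16) shift [ 0.1737 -0.1692  0.1711] rot [-0.0037  0.0008  0.0086] world [ 0.1721  0.1713 -0.1707]
to (0.473, -0.153, 0.102) shift [ 0.1737 -0.169   0.2291] rot [-0.0037  0.0008  0.0086] world [ 0.1721  0.1713 -0.2287]
```

```bash
python3 steer.py '[[0.55,0.035,-0.035,0,0,0,0],[0.55,0.07,-0.07,0,0,0,0],[0.55,0.105,-0.105,0,0,0,0],[0.55,0.14,-0.14,0,0,0,0],[0.55,0.172,-0.172,0,0,0,0],[0.55,0.172,-0.172,0.05,0,0,0],[0.55,0.172,-0.172,0.1,0,0,0],[0.55,0.172,-0.172,0.15,0,0,0],[0.55,0.172,-0.172,0.17,0,0,0],[0.55,0.172,-0.172,0.17,0,0,0]]'; python3 - <<'E'
from geo import *
go((.473,-.153,.101))
ims=[r.snapshot(n)[:,:,::-1] for n in('scene','top')]
a=cv2.resize(ims[0][150:300,300:500],None,fx=2,fy=2); b=cv2.resize(ims[1][230:380,260:460],None,fx=2,fy=2)
cv2.imwrite('pics/k1.png',np.hstack([a,b]))
E
```

```text
clock: 1.9
tool_pos: [0.4701, -0.1585, 0.1577]
eef_rot: [1.0, -0.0, -0.003, -0.001]
contact_force: [-0.3, -0.3, -1.5]
opening: 0.55
finger_force: 0.0
to (0.473, -0.153, 0.101) shift [ 0.0033 -0.0054  0.0567] rot [-0.0012  0.0068 -0.0005] world [ 0.0029  0.0055 -0.0567]
```

View pics/k1.png

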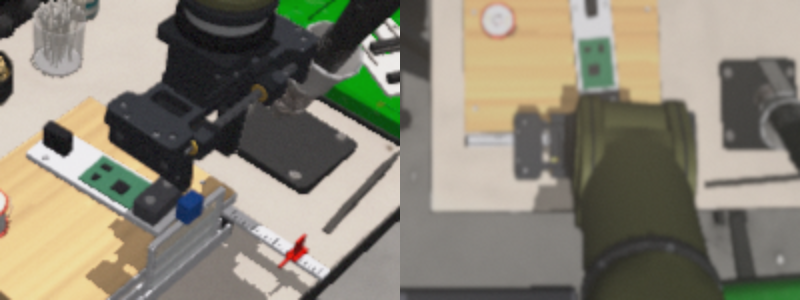

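The gripper is above the knob (about (188,205) in the left crop) with its fingers on either side along y, and nothing is in the way. I'll go down and grip it gently.

```bash
python3 steer.py '[[0.55,0.003,-0.005,0.02,0,0,0],[0.55,0.003,-0.005,0.04,0,0,0],[0.55,0.003,-0.005,0.055,0,0,0],[0.55,0.003,-0.005,0.055,0,0,0],[0.2,0.003,-0.005,0.055,0,0,0],[0,0.003,-0.005,0.055,0,0,0],[0,0.003,-0.005,0.055,0,0,0],[0,0.003,-0.005,0.055,0,0,0]]' 8
```

```text
clock: 2.8
tool_pos: [0.4758, -0.1537, 0.1066]
eef_rot: [1.0, -0.0, 0.001, 0.0]
contact_force: [0.3, -0.9, 6.2]
opening: 0.248
finger_force: 8.0
```

```bash
python3 steer.py '[[0,0,-0.012,-0.001,0,0,0],[0,0,-0.025,-0.002,0,0,0],[0,0,-0.038,-0.002,0,0,0],[0,0,-0.05,-0.002,0,0,0],[0,0,-0.062,-0.002,0,0,0],[0,0,-0.074,-0.002,0,0,0],[0,0,-0.085,-0.002,0,0,0],[0,0,-0.095,-0.002,0,0,0],[0,0,-0.101,-0.002,0,0,0],[0,0,-0.101,-0.002,0,0,0]]'
```

```text
clock: 3.8
tool_pos: [0.4747, -0.057, 0.1078]
eef_rot: [1.0, -0.002, -0.0, 0.003]
contact_force: [2.0, -16.4, -10.4]
opening: 0.384
finger_force: 8.0
```

```bash
python3 steer.py '[[0.5,0,0.005,0,0,0,0],[0.5,0,0.01,0,0,0,0],[0.55,0,0.01,0,0,0,0],[0.55,0,0.01,-0.03,0,0,0],[0.55,0,0.01,-0.08,0,0,0],[0.55,0.03,0.01,-0.1,0,0,0],[0.55,0.07,0.04,-0.1,0,0,0],[0.55,0.1,0.08,-0.1,0,0,0],[0.55,0.1,0.08,-0.1,0,0,0]]'; python3 - <<'E'
from geo import *
ims=[r.snapshot(n)[:,:,::-1] for n in('scene','top')]
a=cv2.resize(ims[0][195:345,255:405],None,fx=2.6,fy=2.6); b=cv2.resize(ims[1][210:360,270:420],None,fx=2.6,fy=2.6)
cv2.imwrite('pics/k2.png',np.hstack([a,b]))
E
```

```text
clock: 4.7
tool_pos: [0.5785, -0.1388, 0.2084]
eef_rot: [1.0, -0.004, 0.003, 0.002]
contact_force: [-2.0, -0.9, -0.7]
opening: 0.551
finger_force: 0.0
```

View pics/k2.png

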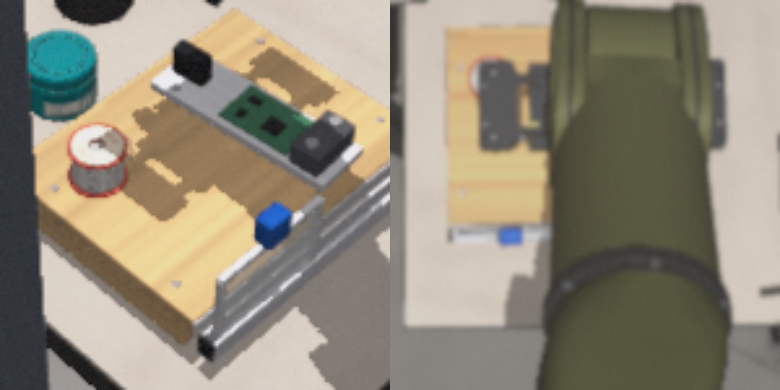

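The guard is now at the left end of its channel. The knob is at about (273,211) in the left crop and (120,236) in the right one. The plate has not moved.

```bash
python3 - <<'E'
from geo import *
A=lambda x,y:np.array([255+(x+.5)/2.6-.5,195+(y+.5)/2.6-.5]);B=lambda x,y:np.array([270+(x+.5)/2.6-.5,210+(y+.5)/2.6-.5])
q=tri(A(273,211),B(120,236)); print(q.x.round(4),q.fun.round(1), atz('scene',A(273,211),.119).round(4),atz('top',B(120,236),.119).round(4))
pl=dict(RL=(.08,.025,.058),FL=(-.08,.025,.058),FR=(-.08,-.025,.058),G=(.06,0,.084))
q=fitpose(pl,[('scene','RL',A(153,87)),('scene','FL',A(322,187)),('scene','FR',A(362,152)),('scene','G',A(194,57))],[.58,-.166,.077]);print(q.x.round(4),q.fun.round(1))
x,y,t=.5793,-.1663,.0768
g=(x+.06*np.cos(t),y+.06*np.sin(t)); print(g)
go((*g,.12),t);go((*g,.063),t)
E
```

```text
[ 0.4731 -0.062   0.1243] [ 0.5  0.  -0.4 -0.5] [ 0.4765 -0.0651  0.119 ] [ 0.4719 -0.0629  0.119 ]
[ 0.5774 -0.1637  0.0772] [-1.1 -0.7  0.4  1.8  0.9  0.  -0.4 -0.8]
(np.float64(0.63912313975599), np.float64(-0.16169652851260097))
to (np.float64(0.63912313975599), np.float64(-0.16169652851260097), 0.12) shift [0.0644 0.029  0.0874] rot [-0.0006  0.0006 -0.0786] world [ 0.0643 -0.029  -0.0875]
to (np.float64(0.63912313975599), np.float64(-0.16169652851260097), 0.063) shift [0.0645 0.029  0.1444] rot [-0.0006  0.0006 -0.0786] world [ 0.0643 -0.029  -0.1445]
```

The knob is at station y of about +0.104, and the 16 N felt on the tool was the end stop, so the guard is fully open at about 0.105. Next is the plate's grip.

```bash
python3 steer.py '[[0.5,0.032,0.015,0,0,0,-0.04],[0.5,0.0645,0.029,0.02,0,0,-0.078],[0.5,0.0645,0.029,0.06,0,0,-0.078],[0.5,0.0645,0.029,0.09,0,0,-0.078],[0.5,0.0645,0.029,0.11,0,0,-0.078],[0.5,0.0645,0.029,0.11,0,0,-0.078]]'; python3 - <<'E'
from geo import *
t=.0768; go((.639,-.1617,.063),t)
ims=[r.snapshot(n)[:,:,::-1] for n in('scene','top')]
a=cv2.resize(ims[0][170:320,255:455],None,fx=4,fy=4,interpolation=2)
cv2.imwrite('pics/k3.png',a)
E
```

```text
clock: 5.4
tool_pos: [0.6363, -0.1583, 0.0946]
eef_rot: [0.999, 0.04, -0.004, -0.002]
contact_force: [-0.7, -0.5, 0.1]
opening: 0.504
finger_force: 0.0
to (0.639, -0.1617, 0.063) shift [0.0027 0.0037 0.0316] rot [-0.0037  0.0076  0.0036] world [ 0.0027 -0.0034 -0.0316]
```

View pics/k3.png

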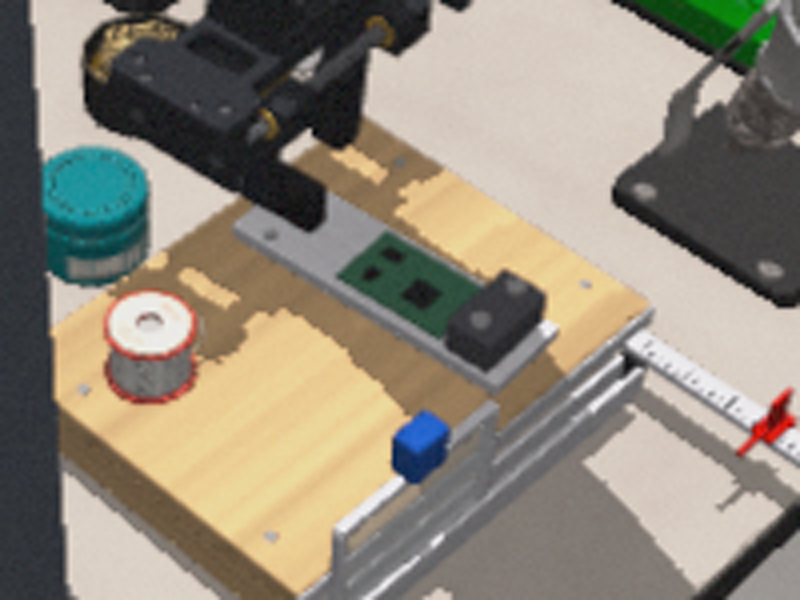

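The near finger is beside the black grip (tip at about (315,220)), and the plate has not moved. I'll go down and grip it.

```bash
python3 steer.py '[[0.5,0.002,0.003,0.012,0,0,0],[0.5,0.002,0.003,0.024,0,0,0],[0.5,0.002,0.003,0.03,0,0,0],[0.5,0.002,0.003,0.03,0,0,0],[0.5,0.002,0.003,0.03,0,0,0]]'; python3 -c "
from geo import *
go((.639,-.1617,.063),.0768)"
```

```text
clock: 6.0
tool_pos: [0.6418, -0.1641, 0.0676]
eef_rot: [0.999, 0.039, -0.0, -0.0]
contact_force: [0.0, -0.5, 0.5]
opening: 0.504
finger_force: 0.0
to (0.639, -0.1617, 0.063) shift [-0.0026 -0.0027  0.0046] rot [-0.0001  0.0001  0.001 ] world [-0.0028  0.0024 -0.0046]
```

```bash
python3 steer.py '[[0.45,-0.002,-0.0025,0.003,0,0,0],[0.3,-0.002,-0.0025,0.003,0,0,0],[0.2,-0.002,-0.0025,0.003,0,0,0],[0,-0.002,-0.0025,0.003,0,0,0],[0,-0.002,-0.0025,0.003,0,0,0],[0,-0.002,-0.0025,0.003,0,0,0],[0,-0.002,-0.0025,0.003,0,0,0]]' 30; python3 -c "
from geo import *
go((.639,-.1617,.063),.0768)"
```

```text
clock: 6.7
tool_pos: [0.6398, -0.1619, 0.065]
eef_rot: [0.999, 0.039, 0.0, 0.0]
contact_force: [-0.1, -0.2, 2.0]
opening: 0.154
finger_force: 30.0
to (0.639, -0.1617, 0.063) shift [-0.0008 -0.0003  0.002 ] rot [ 0.0002 -0.0004  0.001 ] world [-0.0008  0.0002 -0.002 ]
```

```bash
python3 steer.py '[[0,-0.004,0,0.001,0,0,0.008],[0,-0.012,0,0.001,0,0,0.02],[0,-0.02,-0.0005,0.001,0,0,0.035],[0,-0.03,-0.001,0.001,0,0,0.05],[0,-0.04,-0.001,0.001,0,0,0.062],[0,-0.05,-0.001,0.001,0,0,0.072],[0,-0.06,-0.0015,0.001,0,0,0.072],[0,-0.068,-0.002,0.001,0,0,0.072],[0,-0.074,-0.002,0.001,0,0,0.072],[0,-0.074,-0.002,0.001,0,0,0.072]]'; python3 - <<'E'
from geo import *
s=r.get_state(); print(Ro.from_quat(s['eef_rot']).as_euler('zyx'))
ims=[r.snapshot(n)[:,:,::-1] for n in('scene','top')]
a=cv2.resize(ims[0][200:320,300:460],None,fx=5,fy=5,interpolation=2)
cv2.imwrite('pics/k4.png',a); cv2.imwrite('pics/k4top.png',ims[1])
E
```

```text
clock: 7.7
tool_pos: [0.5661, -0.1657, 0.0649]
eef_rot: [1.0, 0.002, 0.001, 0.0]
contact_force: [2.1, 0.6, 8.3]
opening: 0.155
finger_force: 30.0
[-4.79039648e-03  2.56992761e-03  3.14128498e+00]
```

View pics/k4.png

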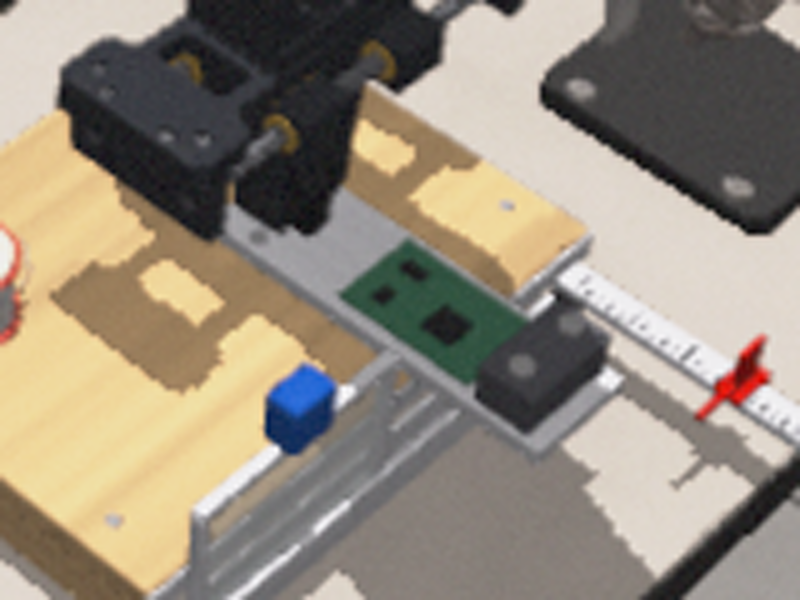

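The plate is square and sticks out past the open guard. Its front top corners are at about (536,447) left and (624,378) right, and the pointer tip is at (698,416).

```bash
python3 - <<'E'
from geo import *
A=lambda x,y:np.array([300+(x+.5)/5-.5,200+(y+.5)/5-.5])
for k,p,z in(("FL",A(536,447),.058),("FR",A(624,378),.058),("tip",A(698,416),.0455),("tip44",A(698,416),.044)): print(k,atz('scene',p,z).round(4))
for m,w,t in ((.5793,-.1663,.0768),): # kinematic prediction
    print("front pred", .639+.0008-.14*np.cos(t)-.0737)
im=cv2.imread('pics/k4top.png'); a=im[280:345,340:400]
h=cv2.cvtColor(a,cv2.COLOR_BGR2HSV); m=((h[...,0]<8)|(h[...,0]>172))&(h[...,1]>120)
print(np.argwhere(m).min(0)+[280,340],np.argwhere(m).max(0)+[280,340])
E
```

```text
FL [ 0.4296 -0.1435  0.058 ]
FR [ 0.4275 -0.1913  0.058 ]
tip [ 0.4029 -0.2059  0.0455]
tip44 [ 0.4034 -0.2071  0.044 ]
front pred 0.4265126739026902Traceback (most recent call last):
  File "<stdin>", line 8, in <module>
    return umr_minimum(a, axis, None, out, keepdims, initial, where)
ValueError: zero-size array to reduction operation minimum which has no identity
```

```bash
python3 steer.py '[[0,-0.004,0,0,0,0,0],[0,-0.009,0,0,0,0,0],[0,-0.014,0,0,0,0,0],[0,-0.019,0,0,0,0,0],[0,-0.023,0,0,0,0,0],[0,-0.023,0,0,0,0,0],[0,-0.023,0,0,0,0,0]]'; python3 - <<'E'
from geo import *
ims=[r.snapshot(n)[:,:,::-1] for n in('scene','top')]
a=cv2.resize(ims[0][250:300,380:460],None,fx=8,fy=8,interpolation=2);b=cv2.resize(ims[1][280:350,330:400],None,fx=8,fy=8,interpolation=2)[:400]
cv2.imwrite('pics/k5.png',a);cv2.imwrite('pics/k5s.png',ims[0]);cv2.imwrite('pics/k5t.png',ims[1])
# red mask in scene + predicted front edge line pixels
A=ims[0].astype(int); m=(A[...,2]>140)&(A[...,1]<70)&(A[...,0]<70); m[:,:420]=0;m[:250]=0; p=np.argwhere(m[:300,:470]); print(p[p[:,1].argmin()])
E
```

```text
clock: 8.5
tool_pos: [0.5443, -0.1659, 0.0649]
eef_rot: [1.0, 0.003, 0.002, 0.0]
contact_force: [4.9, -0.2, 7.0]
opening: 0.156
finger_force: 30.0
[282 440]
```

View pics/k5.png

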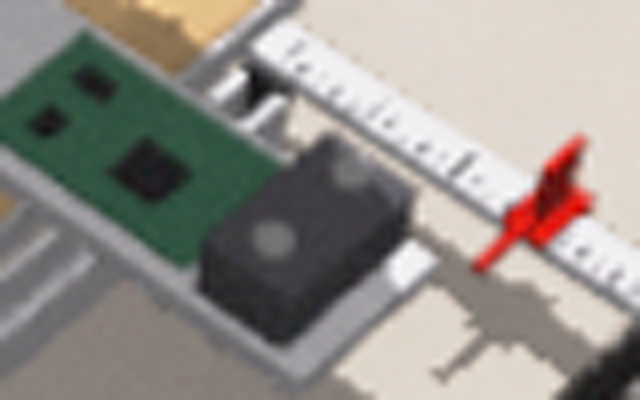

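In this 8x crop the plate's front top corners are at about (301,374) and (437,255), and the tip end is at (477,268).

```bash
python3 - <<'E'
from geo import *
A=lambda x,y:np.array([380+(x+.5)/8-.5,250+(y+.5)/8-.5])
for k,p,z in(("FL",A(301,374),.058),("FLbot",A(301,387),.05),("FR",A(437,255),.058),("tip",A(477,268),.0455),("tip44",A(477,268),.044)): print(k,atz('scene',p,z).round(4))
# top view: red finger centre row & plate-front brightness profile
t=cv2.imread('pics/k5t.png').astype(int)
red=t[...,2]-np.maximum(t[...,0],t[...,1])
sub=red[315:340,370:392]; print("red rows",[(i+315,int(v)) for i,v in enumerate(sub[:,4:8].max(1)) if v>25]); print(sub[8:18])
print("gray col 364..372 rows 312-340"); print(t[312:342,362:374:2].mean(2).astype(int).T)
print("proj top front z.058 x=.403:",proj('top',[[.403,-.18,.058],[.403,-.204,.044],[.41,-.18,.058]]).round(1))
E
```

```text
FL [ 0.4065 -0.1436  0.058 ]
FLbot [ 0.4074 -0.1465  0.05  ]
FR [ 0.4062 -0.1922  0.058 ]
tip [ 0.4025 -0.2054  0.0455]
tip44 [ 0.4031 -0.2066  0.044 ]
red rows []
[[ 1  0  1  0  2 -2  0  1 -1 -1 -1  1  0  0  0  0  0  0  0 -1  1  0]
 [ 2  0  1  0 -2 -1  0 -1 -1  1  0 -1 -1  0  0  1  1  0 -1  1  0  1]
 [ 0  1  2  1  0  0 -1  1  0  0  1  0  0 -1  1  0 -1  0 -1  0  0  1]
 [ 2  1 -1  1  1  2 -1  0  0  0  0 -2 -1  1 -1  1 -1  0  0  0  2  0]
 [ 0  2  1  1  1  0  0  0 -1  1  0  2 -1  1  0  0  0 -1  0  1  0  1]
 [ 1  1  1  0 -1 -1  2  0  0  0  1 -1  0  0  0  0  0  2  0  0  2 -1]
 [ 1  1  1  1  0  0  1  2 -1  0  1  2  2  0  1  2  0  0  1  0 -1  1]
 [ 1  1  0  1  1  1  0  1  1  0  0  0  0  0  0  1  0  1  0 -1  0  2]
 [ 0 -1  0  1  1  0  2  0  1  0 -1  0  0  0  0 -1 -1  1  1  0  1  0]
 [ 1  0  1  0  0  1  0  0 -1  0  1  0  0  1  2  1  1  1  1  2  2  0]]
gray col 364..372 rows 312-340
[[61 64 61 61 63 60 61 59 60 60 58 56 54 52 55 57 60 63 65 66 69 71 71 74
  74 77 78 79 80 82]
 [65 63 64 65 63 62 64 64 62 61 59 60 60 55 53 56 60 61 66 67 68 68 73 74
  76 75 77 80 80 81]
 [66 64 65 65 65 65 66 64 64 65 63 64 62 58 57 56 57 60 63 64 67 69 72 73
  74 76 76 77 80 80]
 [65 65 66 66 65 64 66 63 62 64 65 66 64 60 56 55 57 59 62 65 64 67 71 70
  73 74 77 76 78 81]
 [64 65 65 63 64 65 64 64 65 64 64 65 64 62 60 54 53 56 59 65 65 66 68 73
  73 73 76 77 76 79]
 [65 65 65 65 64 65 64 65 64 65 63 64 64 63 62 57 53 55 59 62 61 68 68 70
  72 74 75 76 77 79]]
proj top front z.058 x=.403: [[364.1 327.6]
 [373.3 327.1]
 [364.1 324.7]]
```

```bash
python3 steer.py '[[0,-0.002,0,0,0,0,0],[0,-0.004,0,0,0,0,0],[0,-0.004,0,0,0,0,0],[0,-0.004,0,0,0,0,0],[0,-0.004,0,0,0,0,0]]'; python3 - <<'E'
from geo import *
a=r.snapshot('scene')[:,:,::-1]
cv2.imwrite('pics/k6.png',cv2.resize(a[250:300,380:460],None,fx=8,fy=8,interpolation=2))
E
```

```text
clock: 9.1
tool_pos: [0.5412, -0.1659, 0.065]
eef_rot: [1.0, 0.003, 0.003, 0.0]
contact_force: [5.0, -0.7, 7.2]
opening: 0.158
finger_force: 30.0
```

View pics/k6.png

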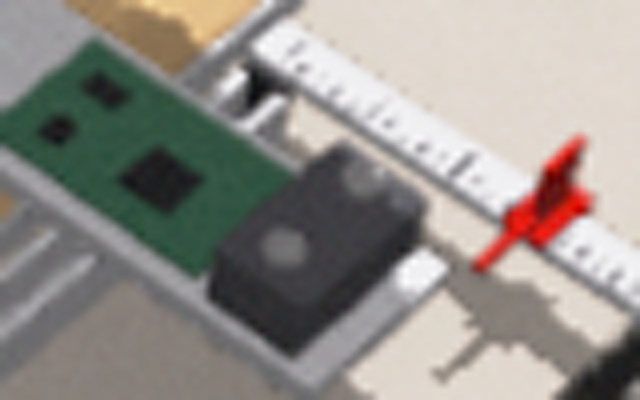

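The front corners have moved to about (313,383) and (449,263). Both the image and the arm kinematics put the front edge within about 1 mm of the pointer. The plate is flat, square and held with 30 N, so I'm handing it in.

```bash
python3 -c "
from plant import r
print(r.finish_job())"
```

```text
the job is handed in; nothing more can be done
None
```

I handed the job in at about 9 s of the 45 s. The guard is fully open, and the plate is gripped flat and square with its front edge about 1 mm or less from the pointer by my measurements. No verdict came back.

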